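Refit the tray of a revolving shop display

TASK

The round tray of the small display stand is sitting on top of the splines of its post, out of mesh. Without lifting it off the post, rock or turn it until the teeth mesh, then press it down fully home against its stiff collar; after that set the wooden cap upright over the top of the post, down on the tray's hub, and let go. Do not disturb the candlestick, the bottle or the bowl.

Things in the scene. Friction and masses are not known exactly. Their poses are not given: they have to be found in the camera images.
- foot: Dark steel foot of the display, fixed to the table: a 150 x 150 x 20 mm plate with a vertical round steel post (36 mm diameter) at its centre. Origin: underside centre, on the post's axis, at table height; z up. From 26 to 75 mm above the table the post has six splines, 9 mm wide, reaching 27 mm from the axis, at 0, 60, 120.. degrees from the foot's x axis.
- post_top (a point): Centre of the post's top end, 116 mm above the table; its last 4 mm are tapered. It stands 31 mm out of the hub when the tray is home.
- tray: Loose wooden tray, 0.45 kg: disc of 190 mm diameter, 14 mm thick, around a steel hub. Origin: centre of the underside; z up. It starts 75 mm above the table, resting on the spline ends. It meshes when its yaw equals the foot's plus a multiple of 60 degrees (within 5), and starts 18 to 30 degrees off, either way. In mesh it drops 21 to 27 mm onto the collar; fully home it is 40 mm above the table.
- hub_top (a point): Centre of the top of the tray's steel hub (92 mm outside diameter, 45 mm high, its underside level with the disc's), 85 mm above the table when home. The open bore has six inner teeth, 8 mm wide, their tips 19.5 mm from the axis. The flat ring around it is the place to press: evenly, on both sides of the post, not on the tray's rim.
- peg0 (a point): Centre of the top end of one of the tray's three upright wooden pegs (14 mm diameter, standing 50 mm above the disc, 75 mm from the tray's axis), the one on the tray's own x axis. Pushing a peg sideways turns the tray.
- peg1 (a point): Top end of the second peg, 120 degrees anticlockwise (from above) from peg0; same size.
- peg2 (a point): Top end of the third peg, 240 degrees anticlockwise from peg0; same size.
- collar (a joint): How far (m) the black friction collar (84 mm outside diameter, 14 mm high, round the splines under the tray) is pushed down: 0 at the top as at the start, 0.014 on the foot. It slides with about 12 N of dry friction, more than the tray's weight, and stays where it is left; pushing the tray home takes 6 to 9 N besides its weight.
- cap_mid (a point): Loose wooden cap standing on the table, open end down: a plain round thimble, 52 mm diameter, 70 mm high, domed top, 0.12 kg, to be gripped by its sides. The point is on its axis, 35 mm above its open rim. Its hole is 40 mm wide and 36 mm deep, so over the post its rim comes down on the hub. It stands left or right of the display, the candlestick on the other side.
- candlestick_mid (a point): Brass candlestick, 110 mm high, foot 72 mm wide, left alone; the point is on its axis at half height.
- bottle_mid (a point): Green glass bottle with a cork, 170 mm high, 66 mm diameter, beyond the display, left alone; the point is at half height.
- bowl_mid (a point): White ceramic bowl, 50 mm high, 120 mm wide, beyond the display, left alone; the point is at half height.
- cap: The same wooden cap; origin: centre of its open rim, on its axis, z towards the dome.
Things that resemble listed ones, but are neither listed nor needed, are in the scene too. Several things have the shape of the cap; the one meant has the colours described above.

How it is judged (in metres and radians):
On the way:
1. the tray's teeth are in mesh and it is pressed down fully home (z of tray in the frame of foot below 0.0432 m and horizontal distance between tray and foot below 0.005 m and angle between tray's own z axis and vertical below 0.06 rad), for 0.2 s.
At the end, for the whole second after the job is handed in: The tray is fully home (underside within about 3 mm of its lowest place, 40 mm above the table, level within 0.06 rad, on the post's axis), the cap stands upright over the post with its rim down on the hub (within 3 mm, off axis by less than 6 mm), both are at rest and released (all of step 1 and horizontal distance between cap_mid and foot below 0.006 m and z of cap_mid in the frame of tray between 0.076 and 0.083 m and angle between cap_mid's own z axis and vertical below 0.1 rad and linear speed of each of tray, cap below 0.02 m/s); the robot touches nothing.
It fails at once if the tray is lifted off the post (its underside rises more than 20 mm above where it started) (z of tray in the frame of foot above 0.095 m).
It fails at once if the candlestick is knocked over or shifted more than 30 mm (distance of candlestick_mid from where it was at the start of the episode above 0.03 m or angle between candlestick_mid's own z axis and vertical above 0.4 rad).
It fails at once if the bottle is knocked over or shifted more than 30 mm (distance of bottle_mid from where it was at the start of the episode above 0.03 m or angle between bottle_mid's own z axis and vertical above 0.4 rad).
It fails at once if the bowl is knocked over or shifted more than 30 mm (distance of bowl_mid from where it was at the start of the episode above 0.03 m or angle between bowl_mid's own z axis and vertical above 0.4 rad).
It also fails if it takes over 67 s, if anything falls off the work surface, if the arm or the gripper's body presses on something with over 40 N, if the wrist force passes 120 N, or if a joint passes its speed limit or range.

ROBOT

A 6-joint arm with a two-finger parallel gripper is mounted at the origin on the work surface. World frame = base frame: x ahead of the robot, y to its left, z up, the work surface at z = 0. Lengths are in mm, angles in rad, forces in N, time in s.
With the tool pointing down it reaches from about 350 to 975 mm from the base axis. Payload 7.1 kg.
Tool frame: the origin (TCP) lies at the very end of the fingers, on their centre line; the grasp point (between the pads) lies 19 mm behind it; z points along the fingers, y is the direction in which the jaws open and shut (so a half turn about z gives the same grasp; the last joint's range is limited). The gripper opens to 88 mm and grips with 3 to 60 N. Pads are 20 mm wide; open, the fingers measure 115 mm over their backs; the gripper's body (75 mm by 178 mm) begins 61 mm behind the grasp point.
Start: joints at [1.205, 0.423, 1.63, -0, 1.089, -0.019], TCP at [212.399, 587.785, 222.675] pointing down, gripper open.
Joint ranges: [-3, 3], [-0.9, 2.11], [0.09, 2.58], [-1.31, 4.45], [0.11, 2.69], [-2.54, 2.54]. Speed limits (rad/s): [2.39, 2.39, 3.01, 3.14, 3.14, 3.14].

INTERFACE

Orientations are given as a rotation vector (axis times angle).
In Python, from workcell import * gives the robot as it stands.
- The arm moves only by the tool play_rows, never from a script. Its argument "plan" is text: rows parted by semicolons, each of 7 numbers parted by spaces: the finger opening in cm, from 0 to 8.78, then the shift along the tool's x, y, z in cm, then the turn, a rotation vector about the tool's x, y, z in degrees. A call has 1 to 20 rows; each row shifts and turns the commanded pose from where the row before left it, along the tool's axes as they then stand; what a row does not reach is not made up. A row lasts 1/8 s, in which the tool goes at most 62.5 mm and 10.7 degrees, less where a joint would pass 70% of its speed; a pose out of reach is approached as far as the arm can. A call is refused whole if a number of a shift passes 6.25 or a number of a turn 10.7, either way. A call with a gripper value outside its range is refused whole. The fingers move at their own pace and stop on an object; the grip force is fixed at half the most. Time passes only in rows, so rows that do not move let the fingers close. It gives the time, the measured TCP pose, the force and the opening at its end, in the units of the state.
- get_obs(): the state, without advancing time (a new reading comes with each control period).
- get_image(name): name is "side" or "top" or "wrist"; returns a dict with "pixels" (480x640x3 uint8, red, green, blue), "range_z" (480x640 float32, mm along the optical axis (not along the pixel's ray), 0 where there is no reading), "fx", "fy", "cx", "cy" (pixels), "eye" and "attitude" of the camera in the world. Camera axes: x right, y down, z forward; pixel columns grow to the right and rows downward; lengths in mm; the calibration is good to about 2 mm. A picture is of the moment at which its call begins.
- close_job(): hands the job in, once; it reports no verdict.
The state is a dict: "t": time; "qpos": joint angles; "qvel": joint speeds; "joint_torque": joint torques, N m; "ee_pos": TCP position; "orientation": TCP orientation; "ft_force": force on the tool from outside, world axes, zero at the start; "moment": the same for the moment, N m; "width": finger opening in mm.
Only numpy, scipy, OpenCV 4.12 (cv2) and the standard library are available. Lean on these libraries where they do the work, as an engineer would, in place of code of your own. Each camera call takes 0.05 s, during which the arm holds its last target. There are 200 camera calls.

## Working session

There is one attempt and no reset: what is moved stays moved. The work goes in short steps, Python scripts to look and compute and a tool call to move; the robot and the scene stay as the last step left them, time stands still between calls to the robot, and variables do not carry over. Pictures are saved under pics/ and viewed, about 8 in all and at most 12, crops included, and the job is handed in when it is done.

Besides the shell and the picture viewer there is one more tool, called after "Call:" as name(argument=value, ...) on one line, values as JSON. play_rows: Moves the arm, as the interface text tells. Its arguments: {"type":"object","properties":{"plan":{"type":"string"}},"required":["plan"]}

```bash
mkdir -p pics
cat > h.py <<'E'
from workcell import *
import numpy as np, cv2
from scipy.spatial.transform import Rotation as R
def grab(name):
    im=get_image(name); np.savez('%s.npz'%name,**{k:np.array(v) for k,v in im.items()}); return im
def rot(a):
    a=np.array(a,float)
    return a if a.shape==(3,3) else (R.from_rotvec(a).as_matrix() if a.size==3 else R.from_quat(a).as_matrix())
def cloud(im):
    z=im['range_z']; v,u=np.mgrid[0:480,0:640]
    p=np.dstack([(u-im['cx'])/im['fx']*z,(v-im['cy'])/im['fy']*z,z])
    P=p@rot(im['attitude']).T+np.array(im['eye']); P[z==0]=np.nan; return P
def save(im,n): cv2.imwrite('pics/'+n,im['pixels'][:,:,::-1])
E
python3 - <<'E'
from h import *
for n in ['top','side']:
    im=grab(n); save(im,n+'0.png'); print(n,im['eye'],im['attitude'],im['fx'],im['cx'])
print(get_obs())
E
```

```text
top [ 549.63256778    6.67973818 1108.47496253] [-2.14707009  2.21277581 -0.05819458] 531.1520764743018 317.5370130163551
side [ 239.19370286 -567.21872292  574.4187233 ] [-2.10409455  0.60624574 -0.34748437] 441.6990204415104 318.47360225624584
{'t': 0.1, 'qpos': array([ 1.20503562e+00,  4.23761388e-01,  1.63062149e+00,  1.03034716e-05,
        1.08861019e+00, -1.89797163e-02]), 'qvel': array([ 0.00182504, -0.00086623, -0.00149501, -0.00100188,  0.00053764,
       -0.00188159]), 'joint_torque': array([ 2.39401315e-04, -5.45612276e+01, -2.74324000e+01,  6.44588191e-02,
        1.88404054e-02, -5.29930651e-05]), 'ee_pos': array([212.19741636, 587.32854505, 221.97822283]), 'orientation': array([-5.41956493e-01, -3.09421144e+00,  2.15625293e-03]), 'ft_force': array([ 0.11615236, -0.82672621,  0.06151979]), 'moment': array([-0.04654779, -0.00532734, -0.0319506 ]), 'width': 87.37636986256439}
```

View pics/top0.png

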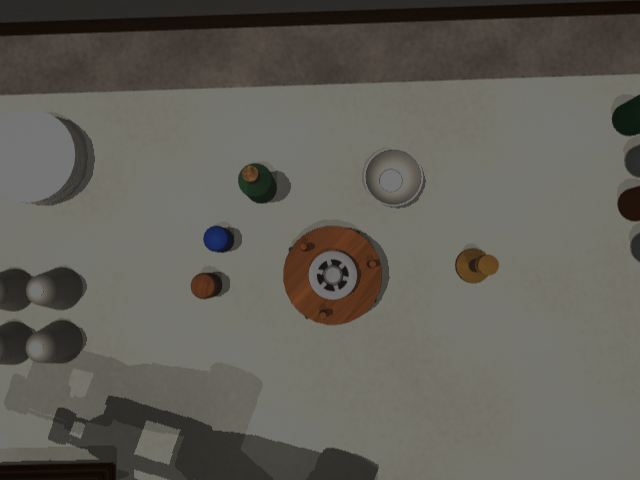

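View pics/side0.png

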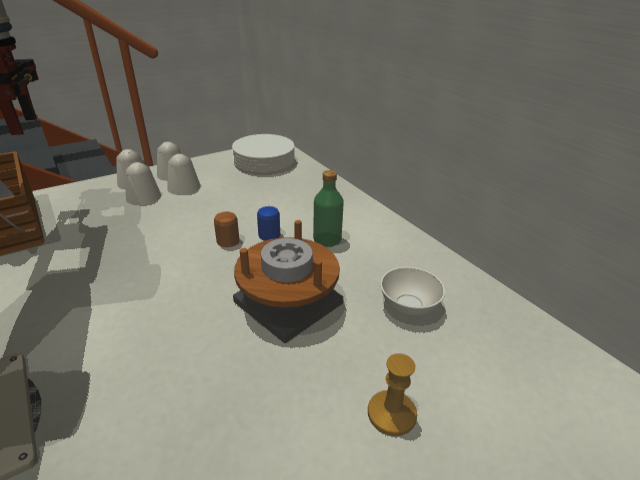

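Top view: tray at (333,275) with pegs at (306,247), (373,264) and (323,312). The brown wooden cap is at (205,285), and the blue look-alike is at (217,239). The candlestick is at (475,265), the bottle at (257,183) and the bowl at (392,178). Side view: brown cap at (227,229), blue one at (268,224), foot plate corners at (234,299), (343,299) and (285,340).

Run:
```python
from h import *
T={k:v for k,v in np.load('top.npz').items()};S={k:v for k,v in np.load('side.npz').items()}
def circ(p):
    A=np.c_[2*p,np.ones(len(p))];s=np.linalg.lstsq(A,(p**2).sum(1),rcond=None)[0];return s[:2],np.sqrt(s[2]+s[:2]@s[:2])
for nm,I in(('top',T),('side',S)):
    P=cloud(I);z=P[...,2]
    px=I['pixels'].astype(int)
    box=np.zeros(z.shape,bool)
    if nm=='top': box[215:335,275:395]=1
    else: box[205:345,225:350]=1
    for lo,hi,l in((85,93,'disc'),(116,124,'hub'),(111,117,'posttop'),(134,144,'pegs'),(12,28,'plate')):
        m=box&(z>lo)&(z<hi); p=P[m]
        if len(p)<4: print(nm,l,len(p));continue
        (c,_)=cv2.minEnclosingCircle(p[:,:2].astype(np.float32))[:2]
        print(nm,l,len(p),'encl',np.round(cv2.minEnclosingCircle(p[:,:2].astype(np.float32)),1) if 0 else (np.round(c,1),round(_,1)),'medz',np.median(p[:,2]).round(1))
    m=box&(z>130)&(z<146); n,lab,st,ce=cv2.connectedComponentsWithStats(m.astype(np.uint8))
    for i in range(1,n):
        if st[i,4]>5: q=P[lab==i]; print(nm,' peg',st[i,4],ce[i].round(1),np.nanmean(q,0).round(1),np.nanmax(q[:,2]).round(1))
    if nm=='side':
        m=box&(z>14)&(z<26); r=cv2.minAreaRect(P[m][:,:2].astype(np.float32)); print('plate rect',r, cv2.boxPoints(r).round(0).tolist())
    # things
    seeds={'cap':(205,285),'blue':(217,239),'candle':(475,265),'bottle':(250,175),'bowl':(392,178)} if nm=='top' else {'cap':(227,229),'blue':(268,222),'candle':(393,400),'bottle':(328,210),'bowl':(412,290)}
    m=((z>8)&(z<250)).astype(np.uint8); n,lab,st,ce=cv2.connectedComponentsWithStats(m)
    for k,(u,v) in seeds.items():
        q=P[lab==lab[v,u]]; c,rr=cv2.minEnclosingCircle(q[:,:2].astype(np.float32)); print(nm,k,len(q),np.round(c,1),round(rr,1),'zmax',np.nanmax(q[:,2]).round(1),'top',q[q[:,2]>np.nanmax(q[:,2])-4].mean(0).round(1),px[v,u])
im=T['pixels']; cv2.imwrite('pics/crop1.png',np.hstack([cv2.resize(im[215:335,275:395][:,:,::-1],(480,480),interpolation=2),cv2.resize(im[220:310,180:240][:,:,::-1],(320,480),interpolation=2)]))
```

```text
Still running in the background as job /tmp/bash_jobs.1000/da56065da76c (pid 487). You'll get a notice when it ends.
```

```bash
kill -- -$(cat /tmp/bash_jobs.1000/da56065da76c/pid); cat /tmp/bash_jobs.1000/da56065da76c/std*; 
timeout 60 python3 - <<'E'
from h import *
T={k:v for k,v in np.load('top.npz').items()};S={k:v for k,v in np.load('side.npz').items()}
im=T['pixels']; cv2.imwrite('pics/crop1.png',np.hstack([cv2.resize(im[215:335,275:395][:,:,::-1],(480,480),interpolation=2),cv2.resize(im[220:310,180:240][:,:,::-1],(320,480),interpolation=2)]))
ext=lambda q:(((np.percentile(q[:,:2],1,0)+np.percentile(q[:,:2],99,0))/2).round(1),np.ptp(q[:,:2],axis=0).round(1),'medz',np.median(q[:,2]).round(1),'max',q[:,2].max().round(1))
for nm,I in(('top',T),('side',S)):
    P=cloud(I);z=np.nan_to_num(P[...,2],nan=-99)
    box=np.zeros(z.shape,bool)
    if nm=='top': box[215:335,275:395]=1
    else: box[205:345,225:350]=1
    for lo,hi,l in((85,93,'disc'),(117,124,'hub'),(130,146,'pegs'),(14,26,'plate')):
        m=box&(z>lo)&(z<hi); 
        if m.sum()>3: print(nm,l,m.sum(),*ext(P[m]))
    m=box&(z>128)&(z<146); n,lab,st,ce=cv2.connectedComponentsWithStats(m.astype(np.uint8))
    for i in range(1,n):
        if st[i,4]>5: print(nm,' peg',ce[i].round(1),*ext(P[lab==i]))
    if nm=='side':
        m=box&(z>14)&(z<26); r=cv2.minAreaRect(P[m][:,:2].astype(np.float32)); print('plate rect',r, cv2.boxPoints(r).round(0).tolist())
    seeds={'cap':(205,285),'blue':(217,239),'candle':(475,265),'bottle':(250,175),'bowl':(392,205)} if nm=='top' else {'cap':(227,229),'blue':(268,222),'candle':(393,400),'bottle':(328,210),'bowl':(412,315)}
    m=((z>8)&(z<250)).astype(np.uint8); n,lab,st,ce=cv2.connectedComponentsWithStats(m)
    for k,(u,v) in seeds.items():
        if lab[v,u]: print(nm,k,*ext(P[lab==lab[v,u]]))
        else: print(nm,k,'none',P[v,u])
E
```

```text
top disc 5399 [543.4  -5.4] [188.  188.5] medz 88.8 max 93.0
top hub 1236 [543.6  -5.6] [120.9 113.9] medz 119.8 max 124.0
top pegs 137 [534.5 -15.8] [139.2 136. ] medz 138.3 max 143.9
top plate 149 [543.5  -5.2] [174.5 172.7] medz 24.6 max 26.0
top  peg [303.1 246.6] [597.3  46.6] [13.1 11.2] medz 138.5 max 141.7
top  peg [371.8 264. ] [561.6 -77.7] [11.2 12.6] medz 137.9 max 143.9
top  peg [322.5 315.3] [471.1  14.8] [12.7 12.8] medz 138.5 max 141.6
top cap [530.1 247.3] [51.3 51. ] medz 66.9 max 75.7
top blue [621.3 220.8] [50.8 52.6] medz 67.0 max 73.5
top candle [ 553.8 -291.5] [70.1 62.7] medz 18.6 max 114.4
top bottle [726.9 135.4] [64.1 64.3] medz 116.6 max 175.7
top bowl [ 736.  -134.4] [122.1 117.3] medz 26.5 max 54.5
side disc 3303 [584.4   7.9] [302.3 250. ] medz 88.8 max 93.0
side hub 1000 [531.1 -22.4] [138.  130.4] medz 119.7 max 123.8
side pegs 175 [533.2 -18.3] [139.4 138.1] medz 137.2 max 141.4
side plate 2227 [594.7  66.2] [297.4 333.2] medz 19.7 max 26.0
side  peg [297.5 223.6] [596.3  43.9] [13.8 13.8] medz 135.3 max 141.4
side  peg [243.5 252. ] [470.4  11.4] [13.3 13.3] medz 137.1 max 139.5
side  peg [317.4 263.4] [560.7 -80.5] [13.8 12.7] medz 137.0 max 140.4
plate rect ((556.3452758789062, 58.6878662109375), (334.6451416015625, 259.7353515625), 55.348594665527344) [[354.0, -5.0], [568.0, -153.0], [758.0, 122.0], [545.0, 270.0]]
side cap [526.7 242.3] [51.1 50.1] medz 48.3 max 72.6
side blue [597.2  60. ] [309.  346.4] medz 88.5 max 171.5
side candle [ 552.2 -299.7] [71.4 70.8] medz 21.1 max 112.2
side bottle [597.2  60. ] [309.  346.4] medz 88.5 max 171.5
side bowl [ 735.3 -136.4] [117.9 119.1] medz 32.4 max 52.7
```

View pics/crop1.png

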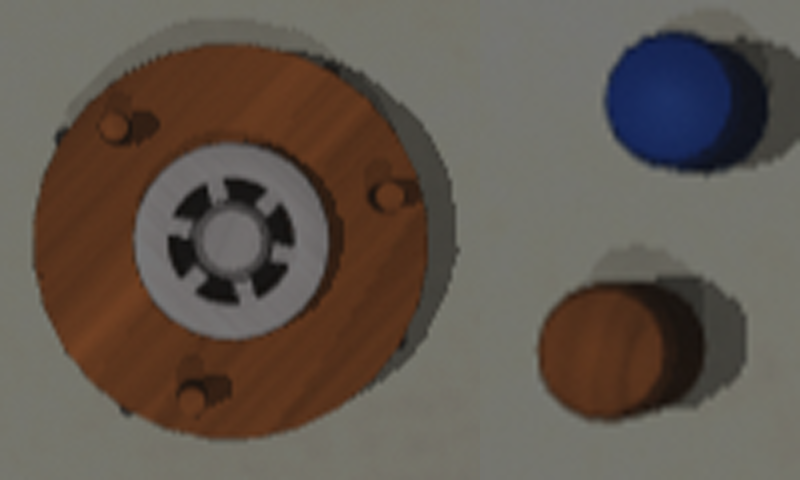

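Crop: the brown wooden cap at lower right is the one meant, since the other is blue. Plate corners show past the disc at crop px (62,135), (328,62), (403,345) and (125,410). Next I compute the foot's yaw.

```bash
timeout 60 python3 - <<'E'
from h import *
def ray(I,u,v,z):
    d=rot(I['attitude'])@np.array([(u-I['cx'])/I['fx'],(v-I['cy'])/I['fy'],1]);return I['eye']+d*(z-I['eye'][2])/d[2]
T={k:v for k,v in np.load('top.npz').items()};S={k:v for k,v in np.load('side.npz').items()}
for I,L in((T,[(290.5,248.75),(357,230.5),(375.75,301.25),(306.25,317.5)]),(S,[(234,299),(343,299),(285,340)])):
    for uv in L:
        p=ray(I,*uv,20); d=p[:2]-[543.5,-6]; print(p.round(1),np.hypot(*d).round(1),np.degrees(np.arctan2(d[1],d[0])).round(1))
P=cloud(S);z=np.nan_to_num(P[...,2],nan=-99)
m=(z>17)&(z<23)&(np.hypot(P[...,0]-543,P[...,1]+6)<112)&(S['pixels'].max(2)<70); m[:250]=0
r=cv2.minAreaRect(P[m][:,:2].astype(np.float32)); print(m.sum(),r)
W=grab('wrist'); o=get_obs(); print(W['eye'],rot(W['attitude']),o['ee_pos'],rot(o['orientation']))
E
```

```text
[599.2  77.3  20. ] 100.2 56.2
[632.6 -60.3  20. ] 104.3 -31.4
[487.1 -93.4  20. ] 104.0 -122.8
[458.4  48.9  20. ] 101.3 147.2
[451.7  33.5  20. ] 100.0 156.7
[625.2 -72.7  20. ] 105.5 -39.2
[ 482.5 -105.7   20. ] 116.9 -121.5
1733 ((542.3917236328125, -9.802093505859375), (149.11886596679688, 148.1170654296875), 12.311798095703125)
[142.274233   614.09824137 384.67159555] [[ 3.40415638e-01  9.05178197e-01  2.54498772e-01]
 [ 9.40274767e-01 -3.27494486e-01 -9.29016911e-02]
 [-7.45640728e-04  2.70923962e-01 -9.62600463e-01]] [212.24779365 587.42683767 222.11174432] [[-9.40480146e-01  3.39848410e-01 -3.91548666e-04]
 [ 3.39848635e-01  9.40479574e-01 -1.03735028e-03]
 [ 1.57016778e-05 -1.10867463e-03 -9.99999385e-01]]
```

Foot yaw is about 12.3° and the tray's about 44° (mod 60), so the tray needs about +28° anticlockwise. Peg C at (471,15) can be pushed straight along -y. I move to its +y side.

Call:
play_rows(plan="0 0 0 0 0 0 -10; 0 0 0 0 0 0 -9.9; 0 -1.84 -3.8 0 0 0 0; 0 -1.84 -3.8 0 0 0 0; 0 -1.84 -3.8 0 0 0 0; 0 -1.84 -3.8 0 0 0 0; 0 -1.84 -3.8 0 0 0 0; 0 -1.84 -3.8 0 0 0 0; 0 -1.84 -3.8 0 0 0 0; 0 -1.84 -3.8 0 0 0 0; 0 -1.84 -3.8 0 0 0 0; 0 -1.84 -3.8 0 0 0 0; 0 -1.84 -3.8 0 0 0 0; 0 -1.84 -3.8 0 0 0 0; 0 -1.84 -3.8 0 0 0 0; 0 -1.84 -3.8 0 0 0 0; 0 0 0 0 0 0 0")

```text
t: 2.28
ee_pos: [471.1, 54.0, 222.6]
orientation: [0.005, 3.141, -0.0]
ft_force: [0.4, -0.1, -0.5]
width: 0.3
```

```bash
timeout 60 python3 - <<'E'
from h import *
o=get_obs(); print(o['t'],o['ee_pos'],rot(o['orientation']).round(3),o['ft_force'],o['width'],o['qpos'])
W=grab('wrist'); save(W,'w1.png'); P=cloud(W); z=np.nan_to_num(P[...,2],nan=-99)
for lo,hi in((86,92),(117,123),(132,145)):
    m=(z>lo)&(z<hi)&(np.hypot(P[...,0]-543,P[...,1]+6)<110); 
    n,lab,st,ce=cv2.connectedComponentsWithStats(m.astype(np.uint8))
    for i in range(1,n):
        if st[i,4]>100: q=P[lab==i][:,:3]; print(lo,st[i,4],ce[i].round(),q.min(0).round(1),q.max(0).round(1),((q.min(0)+q.max(0))/2).round(1))
E
```

```text
2.275 [471.12449809  54.01198796 222.60454715] [[-1.     0.003  0.   ]
 [ 0.003  1.    -0.   ]
 [-0.    -0.    -1.   ]] [ 0.39688514 -0.05766398 -0.46633705] 0.2512903008965585 [ 8.92204086e-02  2.00501563e-01  1.95417938e+00 -3.13662443e-04
  9.86673850e-01 -1.47835092e+00]
86 13613 [230. 259.] [447.6 -99.   86. ] [590.5  89.6  92. ] [519.   -4.7  89. ]
117 3234 [233. 296.] [496.2 -50.3 117. ] [555.4  36.2 122.9] [525.8  -7.  120. ]
132 332 [258. 243.] [463.1   8.7 132. ] [476.2  22.5 141.4] [469.6  15.6 136.7]
132 162 [144. 351.] [553.2 -83.1 132. ] [562.  -70.1 141.6] [557.6 -76.6 136.8]
```

View pics/w1.png

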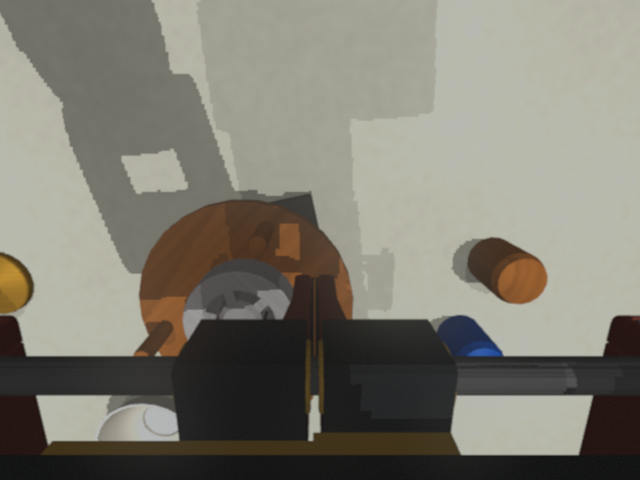

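Wrist view: tray at left-centre, peg C at (258,243), the closed fingers beside it at (315,300), brown cap at (510,270). Peg C measures (470,15.5) with its top at about 140, which agrees with the top camera. Descend and push.

Call:
play_rows(plan="0 0.1 0 4 0 0 0; 0 0 0 4 0 0 0; 0 0 0 4 0 0 0; 0 0 -1 0 0 0 0; 0 0 -0.8 0 0 0 0; 0 0 -0.5 0 0 0 0; 0 0 -0.5 0 0 0 0; 0 0 -0.5 0 0 0 0; 0 0 -0.5 0 0 0 0; 0 0 -0.3 0 0 0 0;0 0 0 0 0 0 0")

```text
t: 3.7
ee_pos: [469.4, 14.6, 102.7]
orientation: [-0.0, 3.141, -0.0]
ft_force: [0.2, -0.1, -0.1]
width: 0.5
```

```bash
cat > look.py <<'E'
from h import *
def look(name='top'):
    W=grab(name); P=cloud(W); z=np.nan_to_num(P[...,2],nan=-99)
    d=np.hypot(P[...,0]-543.5,P[...,1]+6)
    k=(d<94)&(d>50)&(z>40)&(z<95); A=np.c_[P[k][:,:2]-[543.5,-6],np.ones(k.sum())]
    q=P[k][:,2]; ok=np.abs(q-np.median(q))<4; c=np.linalg.lstsq(A[ok],q[ok],rcond=None)[0]
    print(name,'disc top: n',ok.sum(),'z',c[2].round(1),'slope',c[:2].round(3))
    m=(d<95)&(z>c[2]+42)&(z<c[2]+56)&(d>60); n,lab,st,ce=cv2.connectedComponentsWithStats(m.astype(np.uint8))
    for i in range(1,n):
        if 10<st[i,4]<500:
            q=P[lab==i]; e=(q.min(0)+q.max(0))/2; print('peg',e.round(1),'ang',np.degrees(np.arctan2(e[1]+5.7,e[0]-543.5)).round(1))
E
timeout 60 python3 -c "
from look import *
look('top');look('side')"
```

```text
top disc top: n 3653 z 88.7 slope [0.002 0.001]
peg [586.6  54.3 138.5] ang 54.3
peg [577.2 -74.4 137.2] ang -63.9
side disc top: n 2414 z 88.8 slope [0.002 0.   ]
peg [585.3  52.3 135.5] ang 54.2
peg [460.2  13.7 138.2] ang 166.9
peg [576.4 -77.4 135.3] ang -65.4
peg [468.5  -7.6 135. ] ang -178.5
```

Call:
play_rows(plan="0 0 -0.4 0 0 0 0; 0 0 -0.4 0 0 0 0; 0 0 -0.3 0 0 0 0; 0 0 -0.2 0 0 0 0; 0 0 0 0 0 0 0")

```text
t: 4.42
ee_pos: [469.5, 1.7, 102.7]
orientation: [-0.0, 3.141, -0.0]
ft_force: [-1.0, 0.3, 1.0]
width: 0.7
```

```bash
timeout 60 python3 -c "
from look import *
look('top');print(get_obs()['ft_force'])"
```

```text
top disc top: n 2974 z 87.9 slope [0.   0.03]
peg [587.4 -70.4 134.8] ang -55.9
peg [576.5  59.  138.9] ang 62.9
[-0.02067259 -1.2616415   0.7701022 ]
```

Call:
play_rows(plan="0 0 -0.2 0 0 0 0; 0 0 -0.2 0 0 0 0; 0 0 0 0 0 0 0; 0 0 0 0 0 0 0")

```text
t: 4.97
ee_pos: [469.3, -2.1, 102.7]
orientation: [0.001, -3.142, 0.0]
ft_force: [-0.3, 0.8, -0.3]
width: 0.7
```

```bash
timeout 60 python3 -c "
from look import *
look('top');print(get_obs()['ft_force'])"
```

```text
top disc top: n 3534 z 65.3 slope [-0.001 -0.   ]
peg [591.4 -62.6 115.7] ang -49.9
peg [568.9  64.6 113.6] ang 70.1
[-0.09659747 -0.08750832  0.11251408]
```

It meshed: disc top is at 65.3, underside at about 51, and level. Back off, rise, and go over the hub with a 60 mm opening.

Call:
play_rows(plan="0 0 1 0 0 0 0; 0 0 0 -4.5 0 0 0; 6 0 0 -4.5 0 0 0; 6 -3.7 -0.9 0 0 0 0; 6 -3.7 -0.8 0 0 0 0; 6 0 0 3 0 0 0; 6 0 0 3 0 0 0; 6 0 0 1.8 0 0 0; 6 0 0 0 0 0 0")

```text
t: 6.15
ee_pos: [542.4, -8.6, 113.6]
orientation: [0.001, -3.139, -0.0]
ft_force: [-0.3, -0.3, 0.3]
width: 59.6
```

```bash
timeout 60 python3 - <<'E'
from h import *
o=get_obs(); print(o['ft_force'],o['width'])
S=grab('side'); T=grab('top'); a=S['pixels'][120:320,180:420,::-1]; cv2.imwrite('pics/press.png',cv2.resize(a,(720,600),interpolation=2))
E
```

```text
[-0.34312568 -0.2659303   0.32987889] 59.57668630191305
```

View pics/press.png

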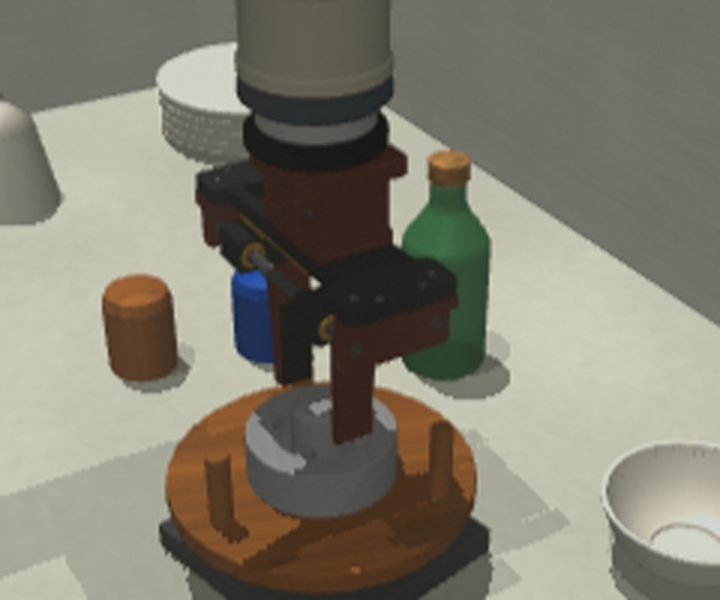

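The view shows both fingers straddling the post over the hub, with the tray level and out of the fingers' way. Shift 2 mm and press down slowly.

Call:
play_rows(plan="6 0 0.2 1 0 0 0; 6 0 0 0.5 0 0 0; 6 0 0 0.3 0 0 0; 6 0 0 0.3 0 0 0; 6 0 0 0.2 0 0 0; 6 0 0 0.2 0 0 0; 6 0 0 0.2 0 0 0; 6 0 0 0 0 0 0")

```text
t: 7.25
ee_pos: [543.2, -7.0, 87.9]
orientation: [0.001, -3.141, -0.0]
ft_force: [-1.4, 1.1, 4.0]
width: 60.0
```

Call:
play_rows(plan="6 0 0 0.15 0 0 0; 6 0 0 0.15 0 0 0; 6 0 0 0.1 0 0 0; 6 0 0 0 0 0 0; 6 0 0 0 0 0 0")

```text
t: 7.88
ee_pos: [543.4, -7.0, 85.2]
orientation: [-0.001, 3.141, 0.0]
ft_force: [-6.4, 1.5, 18.7]
width: 59.8
```

```bash
timeout 60 python3 -c "
from look import *
o=get_obs();print(o['ft_force'],o['moment'],o['ee_pos'])
look('top');look('side')"
```

```text
[-6.44850387  1.50875822 18.74364109] [ 0.13841742  1.12323498 -0.01846734] [543.4031072   -7.02520616  85.20958772]
top disc top: n 1444 z 53.7 slope [-0.  0.]
peg [470.1 -17.9 103.2] ang -170.5
side disc top: n 2702 z 53.9 slope [-0.001 -0.   ]
peg [589.9 -65.3 100.9] ang -52.1
peg [468.7 -21.1 100.5] ang -168.3
```

Home: disc top at 53.8, so underside at 39.8, level, with an 18.7 N reaction. Next I rise and back off to see the post and cap together with the wrist camera.

Call:
play_rows(plan="6 0 0 -3 0 0 0; 6 0 0 -4.5 0 0 0; 6 0 0 -4.5 0 0 0; 6 0 0 -4.5 0 0 0; 8 3.7 4.2 0 0 0 0; 8 3.7 4.2 0 0 0 0; 8 3.7 4.2 0 0 0 0; 8 0 0 0 0 0 0; 8 0 0 0 0 0 0")

```text
t: 9.1
ee_pos: [432.8, 118.9, 248.9]
orientation: [-0.002, 3.14, -0.0]
ft_force: [1.5, 0.1, -0.4]
width: 79.9
```

```bash
timeout 60 python3 - <<'E'
from look import *
o=get_obs(); print(o['ee_pos'],o['ft_force'])
def fit(q):
    A=np.c_[2*q[:,:2],np.ones(len(q))];s=np.linalg.lstsq(A,(q[:,:2]**2).sum(1),rcond=None)[0];return s[:2].round(1),np.sqrt(s[2]+s[:2]@s[:2]).round(1)
for n in('wrist','top','side'):
    W=grab(n);P=cloud(W);z=np.nan_to_num(P[...,2],nan=-99)
    if n=='wrist': save(W,'w2.png')
    for l,c,r,lo,hi in(('posttop',(543.5,-6),28,112,122),('hub',(543.5,-6),55,82,90),('cap top',(529,245),32,66,80),('cap all',(529,245),40,8,80),('cap side',(529,245),40,8,52)):
        m=(np.hypot(P[...,0]-c[0],P[...,1]-c[1])<r)&(z>lo)&(z<hi)
        if m.sum()>8:
            q=P[m]; print(n,l,m.sum(),'mid',((np.percentile(q,1,0)+np.percentile(q,99,0))/2).round(1),'ext',np.ptp(q,axis=0).round(1),'fit',fit(q),'zmax',q[:,2].max().round(1))
look('top')
E
```

```text
[432.805372   118.91003489 248.93941104] [ 1.54749017  0.07861544 -0.37461112]
wrist hub 1784 mid [534.   -4.   84.9] ext [77.1 91.   5.8] fit (array([541.2,  -2.7]), np.float64(38.6)) zmax 87.8
wrist cap top 567 mid [521.5 256.   69.2] ext [34.8 33.6  6.5] fit (array([521.3, 255.7]), np.float64(12.1)) zmax 72.6
wrist cap all 1219 mid [519.2 251.4  40.3] ext [37.8 48.3 64.5] fit (array([518.9, 251. ]), np.float64(15.6)) zmax 72.6
wrist cap side 411 mid [507.4 247.1  30. ] ext [18.9 44.  43.8] fit (array([527.7, 250. ]), np.float64(25.1)) zmax 51.9
top posttop 245 mid [544.3  -6.4 115.9] ext [33.6 31.8  7.8] fit (array([544.,  -6.]), np.float64(11.8)) zmax 119.9
top hub 1080 mid [542.8  -5.9  85.5] ext [90.3 88.9  7.8] fit (array([543.3,  -5.4]), np.float64(36.9)) zmax 89.8
top cap top 355 mid [529.7 248.7  69.9] ext [45.  45.5  8.8] fit (array([529.4, 248.7]), np.float64(15.2)) zmax 74.8
top cap all 653 mid [530.1 247.4  41.7] ext [51.3 50.7 66.7] fit (array([529.8, 245.8]), np.float64(19.0)) zmax 74.8
top cap side 109 mid [530.1 233.4  30. ] ext [51.  23.7 43.9] fit (array([529.3, 249.4]), np.float64(25.8)) zmax 52.0
side posttop 185 mid [542.  -10.  114.7] ext [33.9 32.   5.4] fit (array([542.2,  -9.6]), np.float64(12.0)) zmax 117.6
side hub 809 mid [542.1  -8.6  85.6] ext [91.2 90.7  7.9] fit (array([541.9,  -8.2]), np.float64(36.0)) zmax 89.9
side cap top 165 mid [528.4 246.4  68.7] ext [44.5 45.2  5.9] fit (array([528. , 245.2]), np.float64(15.6)) zmax 71.9
side cap all 706 mid [526.7 242.2  39.9] ext [51.5 50.2 63.6] fit (array([526.7, 242.1]), np.float64(19.9)) zmax 71.9
side cap side 383 mid [526.4 236.4  30.2] ext [51.1 37.2 43.5] fit (array([528.3, 246.7]), np.float64(24.7)) zmax 51.8
top disc top: n 4702 z 53.7 slope [0.001 0.   ]
peg [590.9 -62.7 102.1] ang -50.2
peg [568.3  65.  103.6] ang 70.7
peg [469.9 -17.9 101.1] ang -170.6
```

View pics/w2.png

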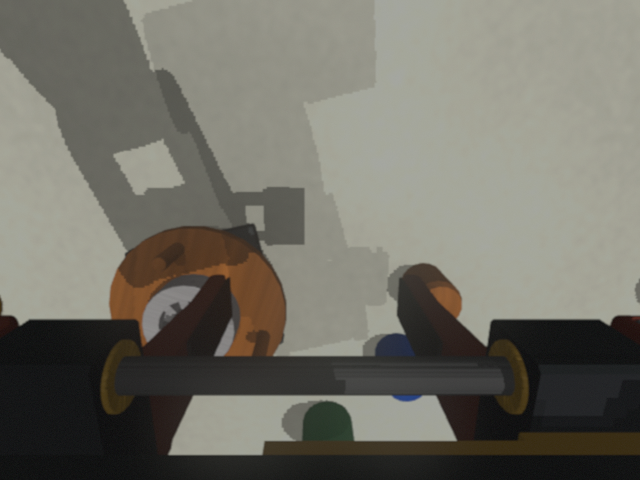

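Wrist view: the tray sits at left with the hub at (185,315), and the brown cap is at (435,290) beside the right finger. The top and side cameras agree on cap minus post: (-14, +255) mm. I take the cap at (529,248) and the post at (543.2,-7). Reach for the cap.

Call:
play_rows(plan="8 -3.2 4.3 0 0 0 0; 8 -3.2 4.3 0 0 0 0; 8 -3.2 4.3 0 0 0 0; 8 0 0 4 0 0 0; 8 0 0 4 0 0 0; 8 0 0 4 0 0 0; 8 0 0 0 0 0 0")

```text
t: 10.18
ee_pos: [526.6, 246.3, 125.6]
orientation: [-0.001, -3.135, 0.004]
ft_force: [0.4, 0.7, 0.9]
width: 79.9
```

Call:
play_rows(plan="8 -0.2 0.15 4 0 0 0; 8 0 0 4 0 0 0; 8 0 0 2.9 0 0 0; 8 0 0 0 0 0 0; 5 0 0 0 0 0 0; 4 0 0 0 0 0 0; 4 0 0 0 0 0 0; 4 0 0 0 0 0 0; 4 0 0 0 0 0 0")

```text
t: 11.3
ee_pos: [530.9, 249.7, 20.8]
orientation: [-0.001, 3.14, 0.001]
ft_force: [0.9, -1.4, 7.1]
width: 51.6
```

```bash
timeout 60 python3 -c "
from h import *
o=get_obs();print(o['ee_pos'],rot(o['orientation']).round(4),o['ft_force'],o['moment'],o['width'])"
```

```text
[530.85371552 249.65977705  20.82988422] [[-1.0e+00 -6.0e-04  1.4e-03]
 [-6.0e-04  1.0e+00  5.0e-04]
 [-1.4e-03  5.0e-04 -1.0e+00]] [ 0.87696217 -1.38333718  7.12113952] [-0.1988699   0.13331033 -0.00802303] 51.61308350099669
```

Gripped at width 51.6. Lift and carry to above the post.

Call:
play_rows(plan="4 0 0 -1 0 0 0; 4 0 0 -3 0 0 0; 4 0 0 -4.5 0 0 0; 4 0 0 -4.5 0 0 0; 4 0 0 -3 0 0 0; 4 -0.2 -4.2 0 0 0 0; 4 -0.2 -4.2 0 0 0 0; 4 -0.2 -4.3 0 0 0 0; 4 -0.2 -4.3 0 0 0 0; 4 -0.2 -4.3 0 0 0 0; 4 -0.2 -4.3 0 0 0 0; 4 0 0 0 0 0 0; 4 0 0 0 0 0 0")

```text
t: 12.92
ee_pos: [542.1, -6.2, 179.9]
orientation: [-0.0, -3.142, -0.001]
ft_force: [-0.1, -0.2, -1.5]
width: 51.5
```

```bash
timeout 60 python3 - <<'E'
from h import *
o=get_obs();p=o['ee_pos'];print(p,rot(o['orientation']).round(4)[:,2],o['ft_force'],o['width'])
W=grab('side');P=cloud(W);z=np.nan_to_num(P[...,2],nan=-99)
hsv=cv2.cvtColor(W['pixels'],cv2.COLOR_RGB2HSV)
m=(np.hypot(P[...,0]-p[0],P[...,1]-p[1])<45)&(z>125)&(z<285)
for c in (0,1): pass
w=m&(z<p[2]+60)
# brown cap pixels by colour vs dark-red finger
v,u=np.nonzero(w); print(w.sum(),u.min(),u.max(),v.min(),v.max())
low=m&(z<p[2]-3); q=P[low]; A=np.c_[2*q[:,:2],np.ones(len(q))];s=np.linalg.lstsq(A,(q[:,:2]**2).sum(1),rcond=None)[0]
print('cap below fingers',len(q),s[:2],np.sqrt(s[2]+s[:2]@s[:2]),'zmin',q[:,2].min(), 'mid',((q.min(0)+q.max(0))/2))
cv2.imwrite('pics/hover.png',cv2.resize(W['pixels'][110:330,180:420,::-1],(654,600),interpolation=2))
E
```

```text
[542.10002462  -6.20782679 179.89864434] [-1.e-04  4.e-04 -1.e+00] [-0.14339596 -0.20585511 -1.54757497] 51.507805582721765
1394 268 302 184 241
cap below fingers 238 [539.43258402  -7.14028156] 24.937925140652144 zmin 158.81058311261256 mid [536.54085591 -13.56154215 167.78532731]
```

View pics/hover.png

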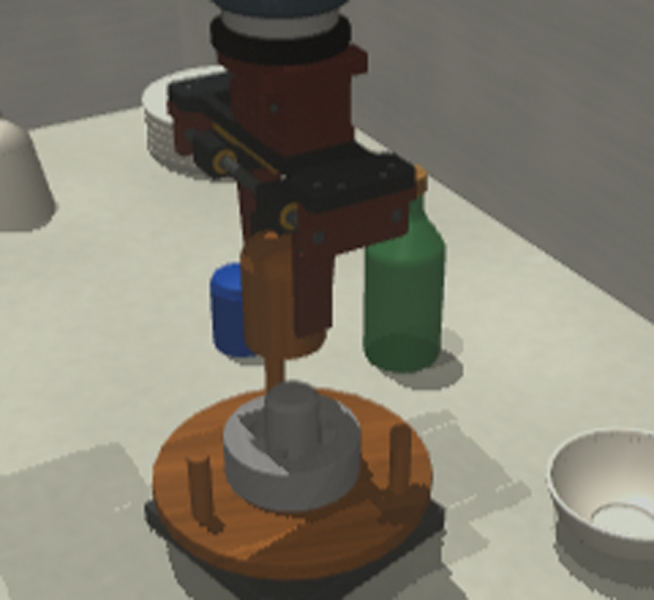

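The cap is held upright with its rim at 159. The side camera puts it at (539.4,-7.1) against the post at (542.1,-8.7), which matches the odometry: shift +2.8 mm in x and -1.2 mm in y. I lower it to just above the post top.

Call:
play_rows(plan="4 -0.28 -0.12 0 0 0 0; 4 0 0 2 0 0 0; 4 0 0 1.7 0 0 0; 4 0 0 0 0 0 0; 4 0 0 0 0 0 0")

```text
t: 13.6
ee_pos: [545.4, -7.5, 142.8]
orientation: [-0.001, 3.142, 0.0]
ft_force: [-0.7, -0.7, -1.7]
width: 51.7
```

```bash
timeout 60 python3 - <<'E'
from h import *
o=get_obs();p=o['ee_pos'];print(p,o['ft_force'])
W=grab('side');P=cloud(W);z=np.nan_to_num(P[...,2],nan=-99)
def fit(m):
    q=P[m];A=np.c_[2*q[:,:2],np.ones(len(q))];s=np.linalg.lstsq(A,(q[:,:2]**2).sum(1),rcond=None)[0];return len(q),s[:2].round(1),np.sqrt(s[2]+s[:2]@s[:2]).round(1)
d=np.hypot(P[...,0]-543,P[...,1]+8)
print('cap',fit((d<40)&(z>121)&(z<p[2]-3)),'post side',fit((d<24)&(z>90)&(z<110)),'hub side',fit((d<52)&(d>35)&(z>58)&(z<82)))
E
```

```text
[545.35945306  -7.50790897 142.83988414] [-0.73528185 -0.71185733 -1.71945579]
cap (212, array([542.9,  -8.2]), np.float64(25.2)) post side (176, array([542.9,  -7.8]), np.float64(17.2)) hub side (510, array([542.9,  -7. ]), np.float64(45.4))
```

Aligned to within about 0.5 mm. Lower onto the hub, where the TCP should reach about 106.

Call:
play_rows(plan="4 0 0 0.7 0 0 0; 4 0 0 0.7 0 0 0; 4 0 0 0.7 0 0 0; 4 0 0 0.6 0 0 0; 4 0 0 0.4 0 0 0; 4 0 0 0.2 0 0 0; 4 0 0 0.2 0 0 0; 4 0 0 0 0 0 0")

```text
t: 14.65
ee_pos: [545.1, -7.7, 107.7]
orientation: [-0.001, 3.142, -0.0]
ft_force: [-0.1, 0.3, -1.1]
width: 51.6
```

Call:
play_rows(plan="4 0 0 0.15 0 0 0; 4 0 0 0.1 0 0 0; 4 0 0 0 0 0 0")

```text
t: 15.02
ee_pos: [545.3, -7.7, 105.8]
orientation: [-0.001, 3.141, -0.0]
ft_force: [-2.3, -0.6, 4.3]
width: 51.8
```

Contact on the hub (4.3 N). Release, then rise straight up with a moderate opening.

Call:
play_rows(plan="6 0 0 0 0 0 0; 7 0 0 0 0 0 0; 7 0 0 0 0 0 0; 7 0 0 -1.5 0 0 0; 7 0 0 -4 0 0 0; 7 0 0 -5 0 0 0; 7 0 0 -5 0 0 0; 7 5 0 0 0 0 0; 7 5 0 0 0 0 0; 7 5 0 0 0 0 0; 7 0 0 0 0 0 0; 7 0 0 0 0 0 0")

```text
t: 16.52
ee_pos: [396.3, -7.9, 261.3]
orientation: [-0.001, 3.139, -0.0]
ft_force: [0.9, -0.5, -0.5]
width: 70.0
```

```bash
timeout 60 python3 - <<'E'
from look import *
o=get_obs();print(o['t'],o['ee_pos'],o['ft_force'])
look('top');look('side')
for n in('top','side'):
    W=grab(n);P=cloud(W);z=np.nan_to_num(P[...,2],nan=-99);d=np.hypot(P[...,0]-543,P[...,1]+7)
    def fit(m):
        q=P[m];A=np.c_[2*q[:,:2],np.ones(len(q))];s=np.linalg.lstsq(A,(q[:,:2]**2).sum(1),rcond=None)[0];return len(q),s[:2].round(1),np.sqrt(s[2]+s[:2]@s[:2]).round(1)
    print(n,'cap zmax',z[d<30].max().round(1),'low',fit((d<32)&(z>90)&(z<112)),'high',fit((d<32)&(z>112)&(z<134)),'hub side',fit((d<52)&(d>35)&(z>58)&(z<82)))
cv2.imwrite('pics/end.png',cv2.resize(W['pixels'][150:350,180:420,::-1],(720,600),interpolation=2))
E
```

```text
16.525 [396.32720453  -7.87799624 261.31983784] [ 0.85676299 -0.49592249 -0.45986767]
top disc top: n 4682 z 53.7 slope [ 0.001 -0.   ]
peg [590.9 -62.6 102.5] ang -50.2
peg [568.3  65.2 103. ] ang 70.7
peg [470.  -17.9 102.8] ang -170.6
side disc top: n 2734 z 53.9 slope [0.001 0.   ]
peg [590.4 -65.1 100.6] ang -51.7
peg [468.3 -20.6 101. ] ang -168.8
top cap zmax 158.9 low (0, array([0., 0.]), np.float64(0.0)) high (0, array([0., 0.]), np.float64(0.0)) hub side (65, array([542.3,  -5.7]), np.float64(42.3))
side cap zmax 156.3 low (289, array([542.8,  -8.5]), np.float64(25.2)) high (300, array([542.8,  -8.6]), np.float64(25.1)) hub side (508, array([542.9,  -7. ]), np.float64(45.5))
```

View pics/end.png

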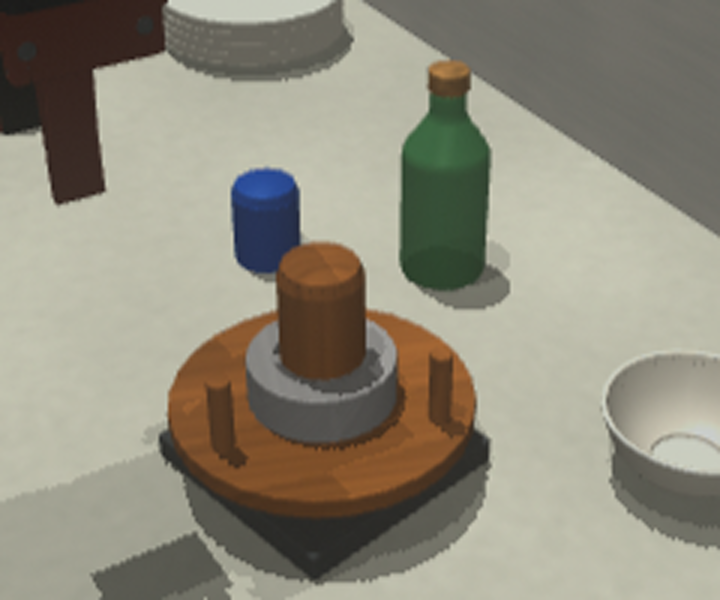

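The cap stands upright on the hub, about 1.5 mm off axis, with its top at about 156. The tray is home and level, and the gripper is clear.

```bash
timeout 60 python3 -c "
from workcell import *
print(close_job())"
```

```text
the job is handed in; nothing more can be done
None
```

The job is done and handed in at about 16.6 s on the robot's clock; the hand-in gave no verdict.

**What I did:** I turned the tray about 27° anticlockwise by pushing one peg until it dropped into mesh. Then I pressed the hub evenly on both sides of the post (reaction about 19 N), placed the brown wooden cap over the post, and let go.

**Last checks:**
- **Tray:** the disc top is 53.7–53.9 mm above the table, so the underside is at about 40 mm. It is level within 0.001 rad.
- **Cap:** it is upright and about 1.5 mm off the hub's axis. Its top is at 156 mm by the side camera, where 155 mm is expected.
- **Robot:** the gripper was well clear of everything.
- **Other objects:** the arm never went near the candlestick, bottle or bowl. The bottle and bowl are upright in the last picture, but I did not measure any of the three again.

**Disagreements:**
- The top camera read the cap top at 158.9 mm, about 3 mm higher than the side camera; it also read other tops 2–4 mm high.
- The two cameras differed by about 3 mm in y, so I aligned the cap to the post using the side camera alone.
- When I gripped the cap, the wrist showed a 7 N upward force that I did not explain. It was gone after the lift.

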